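# Hold an assembly square in a tube corner

## Task

Pull the drawer of the grey box fully open by its handle, take the L-shaped assembly square out by its grip and lay it flat on the plywood board inside the right angle formed by the two steel tubes. Press its outer corner home so that one leg bears along each tube, and finish still gripping the square and keeping it pressed firmly against both tubes. Leave the tools lying about where they are.

Things in the scene. Friction and masses are not known exactly. Their poses are not given: they have to be found in the camera images.
- drawer_box_drawer0 (a joint): the drawer's slide, m: 0 shut, 0.153 fully open; the drawer slides out along -x of drawer_box (towards the robot) and stays where it is left; light friction
- drawer_box_drawer0_handle (a point): middle of the drawer's handle: a level steel bar 11 mm thick and 120 mm long, along y of the box, 35 mm in front of the drawer's face (24 mm of it clear; the two legs that carry the bar stand 51 mm either side of its middle), 38 mm below the top of the box. Moves with the drawer
- drawer_box: grey box, 225 (x) x 240 (y) x 90 mm high, fixed to the cabinet top; origin at the centre of its underside; its drawer opens to its own -x. The drawer is open at the top; inside it is 180 (x) x 198 (y) mm, walls 46 mm above its floor, floor 22 mm above the cabinet top, front panel 15 mm thick. Pulled out less than 0.145, the box's roof may still overhang the square
- square_grip (a point): centre of the square's black upright grip bar (18 mm thick, 50 mm long, from 10 to 42 mm above the square's underside; this point is 26 mm above it). Axes: the square's; the outer corner lies at x +41, y -41 mm from here. The grip's long side lies along (x+y), so fingers close on it along (x-y), the line through the outer corner
- square_corner (a point): the square's outer corner, at its underside; same axes as square_grip
- board_corner (a point): inside corner between the two tubes, at the top face of the board, with the board's axes. The far tube's face lies along y through this point and the square goes to its -x side; the side tube's face lies along x through this point and the square goes to its +y side. Seated, square_corner coincides with this point and the axes agree
- board: smooth waxed plywood board 230 x 230 x 12 mm fixed on the cabinet top; origin at the centre of its underside; board_corner is at x +70, y -70, z +12 mm from it. The square slides easily on the board and along the tubes (friction about 0.2)
- far_tube: steel box tube, 25 wide, 22 mm high, 200 mm long, fixed on the board along the board's y at its far edge; origin at the centre of its underside
- side_tube: steel box tube, 25 wide, 22 mm high, 170 mm long, fixed on the board along the board's x at its right-hand edge; origin at the centre of its underside
- square: flat right-angled aluminium L, both legs 105 mm long outside, 24 mm wide, 10 mm thick, joined by a diagonal brace that carries the grip; about 0.25 kg. The legs run along +y and -x from the outer corner. Origin on the underside straight below square_grip. Starts lying flat in the shut drawer, outer corner towards the robot and its right
- wrench_2: bystander: steel combination wrench 160 x 34 x 8 mm, lying left of the board
- marker: bystander: paint marker 122 x 14 x 14 mm, lying right of the drawer box
- bearing: bystander: ball bearing 52 mm across, 15 mm high, left of the board
- tape_black: bystander: roll of black tape 64 mm across, 19 mm high, left of the board

How it is judged:
By the outcome, as a careful person would: the job done as asked, in the order asked, and still so for the second after the job is handed in, while the arm keeps its last pose, push and grip.
It also fails if it takes over 59 s, if anything falls off the work surface, if the arm or the gripper's body presses on something with over 40 N, if the wrist force passes 120 N, or if a joint passes its speed limit or range.

## Robot

A 6-joint arm with a two-finger parallel gripper is mounted at the origin on a cart in front of the work surface, level with it; the furniture and walls round the work are solid. World frame = base frame: x ahead of the robot, y to its left, z up, the work surface at z = 0. Lengths are in mm, angles in rad, forces in N, time in s.
With the tool pointing down it reaches from about 375 to 925 mm from the base axis. Payload 5.7 kg.
Tool frame: the origin (TCP) lies midway between the tips of the shut fingers; the grasp point (between the pads) lies 19 mm behind it; z points along the fingers, y is the direction in which the jaws open and shut (so a half turn about z gives the same grasp; the last joint's range is limited). The gripper opens to 88 mm and grips with 3 to 60 N. Pads are 20 mm wide; open, the fingers measure 115 mm over their backs; the gripper's body (75 mm by 178 mm) begins 61 mm behind the grasp point.
Start: joints at [1.015, 0.359, 1.51, -0, 1.272, -0.115], TCP at [255.986, 542.617, 222.623] pointing down, gripper open.
Joint ranges: [-2.97, 2.97], [-1.01, 2.36], [0.21, 2.38], [-0.96, 4.11], [0.2, 2.71], [-2.98, 2.98]. Speed limits (rad/s): [2.39, 2.39, 3.14, 3.14, 3.14, 3.14].

## Interface

Orientations are given as a unit quaternion [w, x, y, z].
In Python, from plant import ctrl, eyes, workorder gives the robot as it stands. The module is installed in compiled form; this text tells all that it offers.
- The arm moves only by the tool carry_out, never from a script. Its arguments are lists of equal length, an entry for each row: "delta_pos": the shift along the tool's x, y, z as a fraction of full scale, a list of three; "angular": the turn, a rotation vector about the tool's x, y, z as a fraction of full scale, a list of three; "gripper": the finger opening in mm, from 0 to 87.8. A call has 1 to 10 rows; each row shifts and turns the pose as measured when the row begins, along the tool's axes as they then stand; what a row does not reach is not made up. Full scale, the value 1, is 10 cm for a shift and 90 degrees for a turn. A row lasts 1/8 s, in which the tool goes at most 62.5 mm and 10.7 degrees, less where a joint would pass 70% of its speed; a pose out of reach is approached as far as the arm can. A call with a number of a shift or a turn outside -1 to 1 is refused whole. A call with a gripper value outside its range is refused whole. The fingers move at their own pace and stop on an object; "squeeze" is the grip in N (left out, the last holds). Time passes only in rows, so rows that do not move let the fingers close. It gives the time, the measured TCP pose, the force and the opening at its end, in the units of the state.
- ctrl.state(): the state, without advancing time (a new reading comes with each control period).
- eyes.capture(name): name is "scene" or "top" or "wrist"; returns a dict with "pixels" (420x560x3 uint8, red, green, blue), "depth" (420x560 float32, mm along the optical axis (not along the pixel's ray), 0 where there is no reading), "vertical_fov" (degrees; the focal length in pixels is half the picture's height over the tangent of half this angle, whatever the lens; pixels are square), "cx", "cy" (the principal point, pixels), "eye" and "rotation" of the camera in the world. Camera axes: x right, y down, z forward; pixel columns grow to the right and rows downward; lengths in mm; the calibration is good to about 2 mm. A picture is of the moment at which its call begins.
- workorder.finish_job(): hands the job in, once; it reports no verdict.
The state is a dict: "time_s": time; "q": joint angles; "qd": joint speeds; "tau": joint torques, N m; "tool_pos": TCP position; "tcp_rot": TCP orientation; "contact_force": force on the tool from outside, world axes, zero at the start; "ft_torque": the same for the moment, N m; "gripper_width": finger opening in mm.
Only numpy, scipy, OpenCV 4.12 (cv2) and the standard library are available. Lean on these libraries where they do the work, as an engineer would, in place of code of your own. Each camera call takes 0.05 s, during which the arm holds its last target.

## Working session

There is one attempt and no reset: what is moved stays moved. The work goes in short steps, Python scripts to look and compute and a tool call to move; the robot and the scene stay as the last step left them, time stands still between calls to the robot, and variables do not carry over. Pictures are saved under pics/ and viewed, and the job is handed in when it is done.

Besides the shell and the picture viewer there is one more tool, called after "Emit:" in YAML: its name, and indented under it one key for each argument. carry_out: Moves the arm, as the interface text tells. Shift numbers are shares of 10 cm and turn numbers shares of 90 degrees, none past 1 either way. Its arguments: {"type":"object","properties":{"delta_pos":{"type":"array"},"angular":{"type":"array"},"gripper":{"type":"array"},"squeeze":{"type":"number"}},"required":["delta_pos","angular","gripper"]}

```bash
mkdir -p pics; cat > h.py <<'E'
import numpy as np, cv2
from plant import ctrl, eyes, workorder
from scipy.spatial.transform import Rotation as R
def cap(n,f):
    c=eyes.capture(n); cv2.imwrite(f'pics/{f}.png',c['pixels'][:,:,::-1]); np.savez(f'pics/{f}.npz',**{k:np.array(v) for k,v in c.items()}); return c
def cloud(c):
    d=np.array(c['depth']); h,w=d.shape; f=h/2/np.tan(np.radians(float(c['vertical_fov']))/2)
    u,v=np.meshgrid(np.arange(w),np.arange(h))
    p=np.stack([(u-c['cx'])/f*d,(v-c['cy'])/f*d,d],-1)
    r=np.array(c['rotation']); 
    if r.shape!=(3,3): r=R.from_quat(np.roll(r,-1)).as_matrix()
    return p@r.T+np.array(c['eye'])
def tool():
    s=ctrl.state(); return np.array(s['tool_pos']),R.from_quat(np.roll(s['tcp_rot'],-1)).as_matrix(),s
E
python3 - <<'E'
from h import *
for n in('scene','top','wrist'):
    c=cap(n,n+'0'); print(n,c['vertical_fov'],c['cx'],c['cy'],c['eye'],c['rotation'])
p,r,s=tool();print(p,r,s)
E
```

```text
scene 54.4748030186506 269.98185809020083 198.91944985268518 [-170.93525738 -402.46224338 1117.53792719] [-0.285115    0.80140069 -0.49865166  0.16677198]
top 55.9071674973839 280.6704352488613 213.8583645360111 [ 506.33876396  -13.24332843 1177.33666793] [ 0.02168344 -0.69817239  0.7154026  -0.01686018]
wrist 71.12754517309745 273.9205234733095 208.24658723698403 [189.17230838 573.37924483 383.78034055] [0.11290049 0.83716892 0.53051677 0.07038202]
[255.73211756 542.18066076 221.99590158] [[-9.04401451e-01  4.26681911e-01 -7.49635178e-04]
 [ 4.26682540e-01  9.04400641e-01 -1.22078124e-03]
 [ 1.57085263e-04 -1.42393257e-03 -9.99998974e-01]] {'time_s': 0.15, 'q': array([ 1.01488029e+00,  3.59347748e-01,  1.51118885e+00, -7.82508892e-06,
        1.27248861e+00, -1.15092372e-01]), 'qd': array([ 0.00076815, -0.00364612, -0.00518641,  0.00245937,  0.00033226,
        0.00030279]), 'tau': array([ 1.29215812e-03, -5.15750599e+01, -2.71009219e+01,  6.76617399e-02,
        3.05961433e-02, -9.38055291e-05]), 'tool_pos': array([255.73211756, 542.18066076, 221.99590158]), 'tcp_rot': array([-2.32300030e-04,  2.18630328e-01,  9.75807495e-01, -6.77570582e-04]), 'contact_force': array([0.24756928, 0.01278835, 0.81634969]), 'ft_torque': array([ 0.00232437, -0.00241664, -0.00953667]), 'gripper_width': 87.64185127129934}
```

View pics/top0.png

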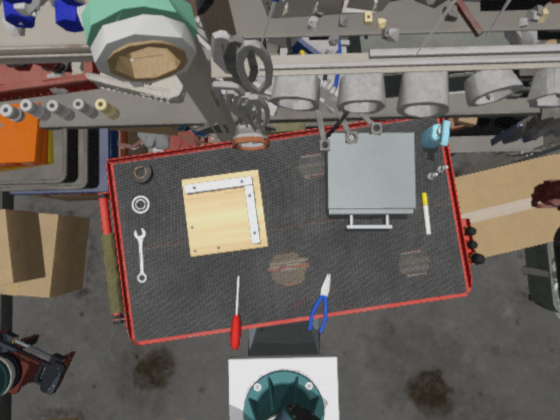

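View pics/scene0.png

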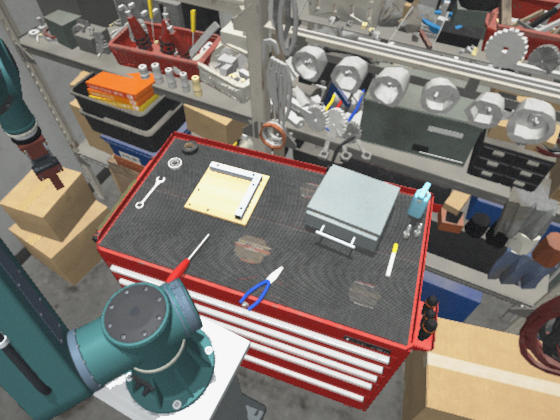

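The top view shows the grey box with its roof spanning about (328..414, 130..212) and its handle bar at (348..391, 227). The board is at (185..265, 172..255), with the far tube at (187..253, 184), the side tube at (252, 180..242) and the inner corner near (247, 190). Next I'll measure these.

```bash
python3 - <<'E'
import numpy as np,cv2
from h import *
c=dict(np.load('pics/top0.npz')); P=cloud(c)
for n,(u,v) in dict(table=(300,300),boxc=(370,172),hand=(369,227),board=(215,220),ft=(215,186),st=(252,210)).items(): print(n,P[v,u].round(1))
im=c['pixels']
def rect(m,name):
    q=P[m][:,:2].astype(np.float32); r=cv2.minAreaRect(q); print(name,len(q),r,P[m][:,2].mean(), cv2.boxPoints(r).round(1).tolist())
Z=P[...,2]
def box(u0,u1,v0,v1):
    m=np.zeros(Z.shape,bool); m[v0:v1,u0:u1]=1; return m
rect(box(315,425,120,216)&(Z>80)&(Z<100),'box')
m=box(340,400,214,235)&(Z>35)&(Z<75); rect(m,'handle')
mb=box(175,275,165,262)
rect(mb&(Z>6)&(Z<40),'board all'); mt=mb&(Z>27)&(Z<42); rect(mt,'tubes')
for k in(1,2,3):
  print(np.histogram(Z[mb],bins=[-10,-5,0,5,8,10,12,14,16,20,25,30,33,36,40,60])) if k==1 else 0
big=cv2.resize(im[150:270,160:440,::-1],None,fx=2.8,fy=2.8,interpolation=cv2.INTER_CUBIC); cv2.imwrite('pics/z.png',big)
E
```

```text
table [315.2 -56.8  -1.5]
boxc [ 675.9 -256.7   87.1]
hand [ 524.3 -255.2   56.1]
board [556.6 187.9  12.8]
ft [654.7 182.8  33.8]
st [582.2  76.7  31.7]
box 6361 ((676.2673950195312, -257.0773620605469), (245.16070556640625, 222.74314880371094), 89.49259948730469) 88.36852866633045 [[563.7999877929688, -378.70001220703125], [786.5, -380.6000061035156], [788.7000122070312, -135.5], [566.0, -133.5]]
handle 236 ((543.2347412109375, -247.66952514648438), (141.77975463867188, 37.9195442199707), 88.45045471191406) 53.84515813516575 [[522.4000244140625, -318.0], [560.2999877929688, -319.0], [564.0999755859375, -177.3000030517578], [526.2000122070312, -176.3000030517578]]
board all 5875 ((578.2395629882812, 173.12437438964844), (229.94480895996094, 252.9186553955078), 6.263144016265869) 14.795975551608647 [[450.20001220703125, 286.29998779296875], [477.70001220703125, 34.900001525878906], [706.2999877929688, 60.0], [678.7000122070312, 311.3999938964844]]
tubes 1089 ((576.0469360351562, 165.9274139404297), (196.09625244140625, 199.6776580810547), 6.415886878967285) 32.36749460641173 [[467.5, 254.1999969482422], [489.79998779296875, 55.79999923706055], [684.5999755859375, 77.69999694824219], [662.2999877929688, 276.1000061035156]]
(array([ 376, 2551,  782,  567, 1341, 1684,  927,  258,   51,   22,  182,
        513,  355,   56,    1]), array([-10,  -5,   0,   5,   8,  10,  12,  14,  16,  20,  25,  30,  33,
        36,  40,  60]))
```

View pics/z.png

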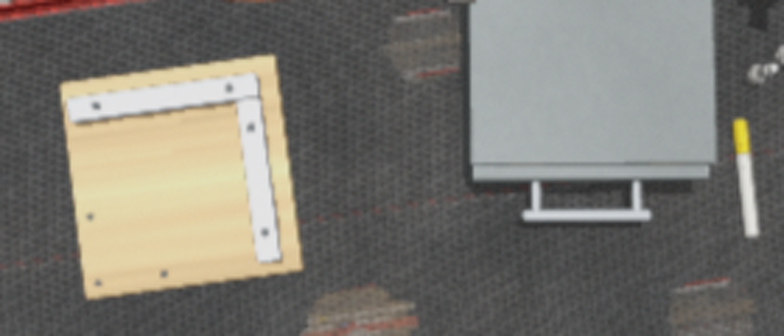

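```bash
cat >> h.py <<'E'
def plan(tgt,ang,step=45.,dang=10.,nmax=40,dec=2,show=True):
    """rows in tool units to reach tgt (mm) with tool-y heading ang (deg), tool down"""
    p,r,s=tool(); tgt=np.array(tgt,float)
    n0=np.linalg.norm(tgt-p)
    yx=np.array([np.cos(np.radians(ang)),np.sin(np.radians(ang)),0]); z=np.array([0,0,-1.])
    T=np.stack([np.cross(yx,z),yx,z],1)
    w=R.from_matrix(r.T@T).as_rotvec()
    n=int(max(np.ceil(n0/step),np.ceil(np.degrees(np.linalg.norm(w))/dang),1))
    pos=p.copy(); rot=r.copy(); D=[];A=[]
    for i in range(n):
        d=rot.T@((tgt-pos)/(n-i))/100; a=R.from_matrix(rot.T@T).as_rotvec()/(n-i)/(np.pi/2)
        d=d.round(dec);a=a.round(3); D.append(d.tolist());A.append(a.tolist())
        pos=pos+rot@d*100; rot=rot@R.from_rotvec(a*np.pi/2).as_matrix()
    if show:
        for i in range(0,n,10): print('D',str(D[i:i+10]).replace(' ',''),'\nA',str(A[i:i+10]).replace(' ',''))
        print(n,'end',pos.round(1))
E
python3 - <<'E'
from h import *
c=dict(np.load('pics/wrist0.npz')); r=R.from_quat(np.roll(c['rotation'],-1)).as_matrix(); p,rt,s=tool(); print('opt axis tool',rt.T@r[:,2],'eye tool',rt.T@(c['eye']-p), 'img down in tool',rt.T@r[:,1])
plan([520,120,250],0,step=60)
E
```

```text
opt axis tool [-2.63862156e-01 -6.55666927e-04  9.64560176e-01] eye tool [  73.53409307   -0.41421726 -161.77246403] img down in tool [-9.64560230e-01 -4.11295849e-04 -2.63862451e-01]
D [[-0.47,-0.3,-0.03],[-0.5,-0.24,-0.03],[-0.52,-0.17,-0.03],[-0.54,-0.11,-0.03],[-0.55,-0.04,-0.03],[-0.55,0.03,-0.03],[-0.55,0.1,-0.03],[-0.53,0.17,-0.03],[-0.5,0.24,-0.04]] 
A [[-0.0,0.0,0.08],[-0.0,0.0,0.08],[-0.0,0.0,0.08],[-0.0,0.0,0.08],[-0.0,0.0,0.08],[-0.0,0.0,0.08],[-0.0,0.0,0.08],[-0.0,0.0,0.08],[-0.001,0.001,0.079]]
9 end [520.1 119.8 250.3]
```

Emit:
carry_out:
  delta_pos:
    - [-0.47,-0.3,-0.03]
    - [-0.5,-0.24,-0.03]
    - [-0.52,-0.17,-0.03]
    - [-0.54,-0.11,-0.03]
    - [-0.55,-0.04,-0.03]
    - [-0.55,0.03,-0.03]
    - [-0.55,0.1,-0.03]
    - [-0.53,0.17,-0.03]
    - [-0.5,0.24,-0.04]
    - [0,0,0]
  angular:
    - [0,0,0.08]
    - [0,0,0.08]
    - [0,0,0.08]
    - [0,0,0.08]
    - [0,0,0.08]
    - [0,0,0.08]
    - [0,0,0.08]
    - [0,0,0.08]
    - [0,0,0.08]
    - [0,0,0]
  gripper: [80,80,80,70,60,50,40,30,22,22]

```text
time_s: 1.4
tool_pos: [521.4, 103.5, 249.1]
tcp_rot: [0.0, 0.72, 0.694, -0.001]
contact_force: [-0.8, -0.7, 0.3]
gripper_width: 22.2
```

```bash
python3 - <<'E'
from h import *
c=cap('wrist','w1'); print(tool()[0],tool()[2]['gripper_width'],np.degrees(np.arctan2(tool()[1][1,1],tool()[1][0,1])))
P=cloud(c);np.save('pics/P1.npy',P)
E
```

```text
[519.95625987 105.06498521 248.74744759] 21.807205846292735 -1.9097715635711325
```

View pics/w1.png

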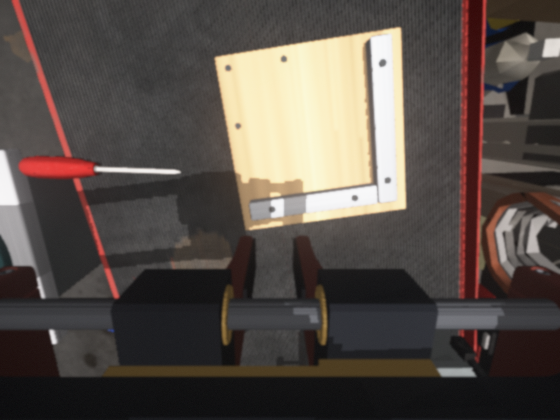

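The wrist view shows the far tube as the strip at x 370–397, y 36–203. The side tube runs along (250–375, 190–218), and their inner corner is near (375, 187). I'll fit the tube-top outlines.

```bash
python3 - <<'E'
from h import *
for f,rg in(('w1',(240,410,25,225)),('top0',(175,275,165,262))):
    c=dict(np.load(f'pics/{f}.npz'));P=cloud(c);Z=P[...,2]
    m=np.zeros(Z.shape,bool);m[rg[2]:rg[3],rg[0]:rg[1]]=1
    zz=Z[m]; print(f,np.histogram(zz,bins=np.arange(-6,42,3)))
    t=m&(Z>27)&(Z<42); q=P[t]
    r=cv2.minAreaRect(q[:,:2].astype(np.float32)); print(r, q[:,2].mean())
    a=np.radians(r[2] if r[2]<45 else r[2]-90)
    # rotate into board axes, percentile edges
    Rm=np.array([[np.cos(a),-np.sin(a)],[np.sin(a),np.cos(a)]]); b=q[:,:2]@Rm
    far=b[b[:,1]>b[:,1].min()+40]; side=b[b[:,0]<b[:,0].max()-40]
    xi=np.median(far[:,0]);
    e=[np.percentile(far[:,0],k) for k in(1,5,50,95,99)]; g=[np.percentile(side[:,1],k) for k in(1,5,50,95,99)]
    print('ang',np.degrees(a),'far x',np.round(e,1),'side y',np.round(g,1))
    # fitted centreline directions
    vf=cv2.fitLine((far@Rm.T).astype(np.float32),cv2.DIST_L2,0,.01,.01).ravel(); vs=cv2.fitLine((side@Rm.T).astype(np.float32),cv2.DIST_L2,0,.01,.01).ravel()
    print('angles',np.degrees(np.arctan2(-vf[0],vf[1])),np.degrees(np.arctan2(vs[1],vs[0])),vf,vs)
    print('corner',Rm@np.array([e[2]-12.5,g[2]+12.5]))
E
```

```text
w1 (array([   42,  3612,  1177,     0,     5, 12539,  9776,   163,   175,
         176,   162,   192,  1129,  4607,   121]), array([-6, -3,  0,  3,  6,  9, 12, 15, 18, 21, 24, 27, 30, 33, 36, 39]))
((573.6105346679688, 165.55050659179688), (196.60423278808594, 201.0804901123047), 5.9770188331604) 33.586174196996424
ang 5.9770188331604 far x [660.2 660.6 671.7 683.6 684.9] side y [ 5.4  6.6 18.6 29.5 29.9]
angles -173.83017 6.210928 [ 1.0747562e-01 -9.9420774e-01  6.5460675e+02  1.9855785e+02] [9.9413037e-01 1.0818898e-01 5.6357343e+02 7.7479248e+01]
corner [652.33509593  99.52344913]
top0 (array([1072, 1683,  672,  191, 1063, 2448, 1112,  114,   16,   15,   19,
        164,  513,  355,   51]), array([-6, -3,  0,  3,  6,  9, 12, 15, 18, 21, 24, 27, 30, 33, 36, 39]))
((576.0469360351562, 165.9274139404297), (196.09625244140625, 199.6776580810547), 6.415886878967285) 32.36749460641173
ang 6.415886878967285 far x [663.8 664.5 676.  687.2 688.3] side y [ 1.1  2.1 13.2 24.7 25.7]
angles -173.84901 6.215952 [ 1.07148744e-01 -9.94243026e-01  6.58136658e+02  1.94997665e+02] [9.94120836e-01 1.08276136e-01 5.65982422e+02 7.70437164e+01]
corner [656.50852278  99.66862664]
```

```bash
python3 - <<'E'
from h import *
plan([520,-340,230],0,step=58)
E
```

```text
D [[-0.56,0.02,0.02],[-0.56,0.02,0.02],[-0.55,0.01,0.03],[-0.56,0.01,0.02],[-0.55,0.01,0.03],[-0.56,0.01,0.02],[-0.55,0.0,0.03],[-0.56,0.0,0.02]] 
A [[-0.0,0.0,-0.003],[-0.0,0.0,-0.003],[-0.0,0.0,-0.003],[-0.0,0.0,-0.002],[-0.0,0.0,-0.003],[-0.0,0.0,-0.002],[-0.001,0.0,-0.003],[-0.0,0.001,-0.002]]
8 end [ 519.9 -340.1  230.1]
```

Emit:
carry_out:
  delta_pos:
    - [-0.56,0.02,0.02]
    - [-0.56,0.02,0.02]
    - [-0.55,0.01,0.03]
    - [-0.56,0.01,0.02]
    - [-0.55,0.01,0.03]
    - [-0.56,0.01,0.02]
    - [-0.55,0,0.03]
    - [-0.56,0,0.02]
    - [0,0,0]
  angular:
    - [0,0,-0.003]
    - [0,0,-0.003]
    - [0,0,-0.003]
    - [0,0,-0.002]
    - [0,0,-0.003]
    - [0,0,-0.002]
    - [0,0,-0.003]
    - [0,0,-0.002]
    - [0,0,0]
  gripper: [22,22,22,22,22,22,22,22,22]

```text
time_s: 2.58
tool_pos: [523.4, -336.6, 225.3]
tcp_rot: [-0.005, 0.697, 0.717, 0.001]
contact_force: [-0.3, 1.2, -0.2]
gripper_width: 21.9
```

```bash
python3 - <<'E'
from h import *
c=cap('wrist','w2'); p,r,s=tool();print(p,s['gripper_width'],np.degrees(np.arctan2(r[1,1],r[0,1])))
E
```

```text
[ 523.22964706 -334.1693314   225.22238783] 22.1791320735366 1.6476638264894692
```

View pics/w2.png

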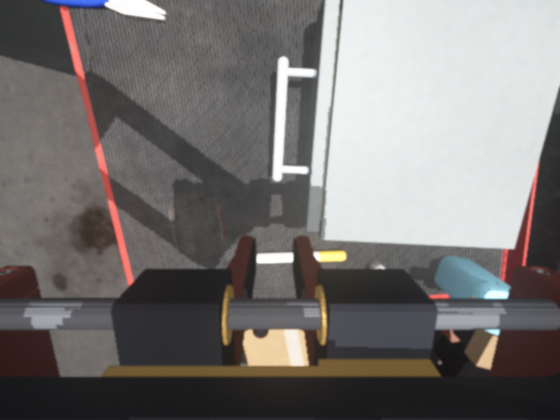

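The handle bar is seen from (283, 60) to (278, 178), its legs running right to the drawer face at x ≈ 318. The marker lies at (255–345, 257).

```bash
python3 - <<'E'
from h import *
c=dict(np.load('pics/w2.npz'));P=cloud(c);Z=P[...,2]
m=np.zeros(Z.shape,bool);m[55:185,270:292]=1; m&=(Z>46)&(Z<66); q=P[m]
r=cv2.minAreaRect(q[:,:2].astype(np.float32)); print(r,np.percentile(q,[2,50,98],axis=0).round(1))
v=cv2.fitLine(q[:,:2].astype(np.float32),cv2.DIST_HUBER,0,.01,.01).ravel(); print(v,np.degrees(np.arctan2(-v[0],v[1])))
m=np.zeros(Z.shape,bool);m[10:235,300:500]=1; m&=(Z>80)&(Z<100); q=P[m]; print(np.percentile(q,[1,50,99],axis=0).round(1))
c=dict(np.load('pics/top0.npz')); f=210/np.tan(np.radians(c['vertical_fov'])/2); rr=R.from_quat(np.roll(c['rotation'],-1)).as_matrix()
for u,v in((347.5,226.5),(392,226.5),(369.5,226.5)):
  d=rr@np.array([(u-c['cx'])/f,(v-c['cy'])/f,1]); print(c['eye']+d*(56-c['eye'][2])/d[2])
plan([526,-256,110],0,step=45)
E
```

```text
((528.4691162109375, -256.9228515625), (21.60628890991211, 129.65093994140625), 0.2370360791683197) [[ 518.9 -317.1   52.6]
 [ 524.9 -253.6   56.3]
 [ 535.5 -195.7   58.4]]
[ 1.6954161e-02  9.9985629e-01  5.2492230e+02 -2.5384576e+02] -0.97144824
[[ 574.8 -367.2   87.7]
 [ 655.3 -257.4   89.8]
 [ 749.2 -160.4   91.5]]
[ 527.16122677 -194.5021103    56.        ]
[ 524.10306408 -320.11222988   56.        ]
[ 525.64868415 -256.62786306   56.        ]
D [[0.19,0.01,0.29],[0.19,0.01,0.29],[0.2,0.01,0.29],[0.19,0.02,0.29]] 
A [[-0.001,-0.002,0.005],[-0.001,-0.001,0.004],[-0.001,-0.002,0.005],[-0.001,-0.001,0.004]]
4 end [ 526.4 -256.4  109.7]
```

Emit:
carry_out:
  delta_pos:
    - [0.19,0.01,0.29]
    - [0.19,0.01,0.29]
    - [0.2,0.01,0.29]
    - [0.19,0.02,0.2]
    - [0,0,0]
  angular:
    - [0,-0.002,0.008]
    - [0,-0.001,0.007]
    - [0,-0.002,0.007]
    - [0,0,0.006]
    - [0,0,0]
  gripper: [22,22,22,22,22]

```text
time_s: 3.25
tool_pos: [526.1, -241.1, 116.5]
tcp_rot: [-0.005, 0.709, 0.705, -0.001]
contact_force: [-0.1, 0.6, -0.8]
gripper_width: 22.3
```

```bash
python3 - <<'E'
from h import *
p,r,s=tool();print(p,s['gripper_width'],np.degrees(np.arctan2(r[1,1],r[0,1])))
plan([525.5,-256.5,36],-1,step=25)
E
```

```text
[ 526.1429711  -241.06529784  116.49534572] 22.258820682128697 -0.2744985314745918
D [[-0.04,0.0,0.2],[-0.04,0.0,0.2],[-0.04,0.0,0.2],[-0.04,-0.0,0.2]] 
A [[-0.001,-0.001,0.002],[-0.001,-0.001,0.002],[-0.002,-0.001,0.002],[-0.001,-0.001,0.002]]
4 end [ 525.5 -256.7   36.4]
```

Emit:
carry_out:
  delta_pos:
    - [-0.05,0,0.2]
    - [-0.05,0,0.2]
    - [-0.04,0,0.2]
    - [-0.02,0,0.15]
    - [0,0,0]
  angular:
    - [-0.001,-0.001,0.002]
    - [-0.001,-0.001,0.002]
    - [-0.002,-0.001,0.002]
    - [-0.001,-0.001,0.002]
    - [0,0,0]
  gripper: [22,22,22,22,22]

```text
time_s: 3.88
tool_pos: [529.7, -255.0, 45.3]
tcp_rot: [0.003, 0.71, 0.704, 0.001]
contact_force: [-0.3, -0.6, 0.7]
gripper_width: 21.7
```

```bash
python3 - <<'E'
from h import *
p,r,s=tool();print(p,s['gripper_width'],s['contact_force'],np.degrees(np.arctan2(r[1,1],r[0,1])),r[:,2])
E
```

```text
[ 529.71659487 -255.02397174   45.25636253] 21.72139145209573 [-0.27010881 -0.63806689  0.68699993] -0.49411991129941385 [ 0.00609574 -0.00358904 -0.99997498]
```

Emit:
carry_out:
  delta_pos:
    - [-0.01,-0.04,0.05]
    - [0,0,0.04]
    - [0,0,0]
    - [0,0,0]
    - [0,0,0]
    - [0,0,0]
  angular:
    - [0,-0.003,0.002]
    - [0,0,0.002]
    - [0,0,0]
    - [0,0,0]
    - [0,0,0]
    - [0,0,0]
  gripper: [22,22,5,5,5,5]
  squeeze: 30

```text
time_s: 4.62
tool_pos: [526.6, -256.5, 37.7]
tcp_rot: [0.007, 0.712, 0.702, -0.001]
contact_force: [0.3, -0.4, -1.2]
gripper_width: 10.3
```

```bash
python3 - <<'E'
from h import *
p,r,s=tool();print(p,s['gripper_width'],s['contact_force'],np.degrees(np.arctan2(r[1,1],r[0,1])),r[:,2])
E
```

```text
[ 526.62804723 -256.50670622   37.74511957] 10.329007281889657 [ 0.2754928  -0.39724959 -1.24106325] -0.8543878945645397 [ 0.0084282  -0.01007058 -0.99991377]
```

Emit:
carry_out:
  delta_pos:
    - [0,-0.15,0]
    - [0,-0.25,0]
    - [0,-0.25,0]
    - [0,-0.25,0]
    - [0,-0.2,0]
    - [0,-0.1,0]
    - [0,0,0]
  angular:
    - [0,0,0]
    - [0,0,0]
    - [0,0,0]
    - [0,0,0]
    - [0,0,0]
    - [0,0,0]
    - [0,0,0]
  gripper: [5,5,5,5,5,5,5]

```text
time_s: 5.5
tool_pos: [403.3, -253.9, 37.7]
tcp_rot: [0.008, 0.713, 0.701, 0.001]
contact_force: [-0.2, -0.7, -3.7]
gripper_width: 9.8
```

```bash
python3 - <<'E'
from h import *
p,r,s=tool();print(p,s['gripper_width'],s['contact_force'],np.degrees(np.arctan2(r[1,1],r[0,1])),r[:,2])
E
```

```text
[ 403.34657054 -253.86786412   37.72732225] 9.818298539875148 [-0.1701913  -0.68835424 -3.70525658] -0.8985653815254963 [ 0.01320742 -0.01080364 -0.99985441]
```

Emit:
carry_out:
  delta_pos:
    - [0,-0.12,0]
    - [0,-0.12,0]
    - [0,-0.06,0]
    - [0,-0.04,0]
    - [0,-0.04,0]
    - [0,-0.03,0]
    - [0,0,0]
  angular:
    - [0,0,0]
    - [0,0,0]
    - [0,0,0]
    - [0,0,0]
    - [0,0,0]
    - [0,0,0]
    - [0,0,0]
  gripper: [5,5,5,5,5,5,5]

```text
time_s: 6.38
tool_pos: [373.7, -253.2, 37.7]
tcp_rot: [0.017, 0.716, 0.698, 0.009]
contact_force: [-1.3, -0.4, 3.7]
gripper_width: 10.1
```

```bash
python3 - <<'E'
from h import *
p,r,s=tool();print(p,s['gripper_width'],s['contact_force'],np.degrees(np.arctan2(r[1,1],r[0,1])),r[:,2])
E
```

```text
[ 373.65093442 -253.24967414   37.66466601] 10.07373479906744 [-1.26387657 -0.42307159  3.6582828 ] -1.412923281444778 [ 0.03553839 -0.01194335 -0.99929694]
```

Emit:
carry_out:
  delta_pos:
    - [0,0,0]
    - [0,0,0]
    - [0,0,-0.2]
    - [0,0,-0.3]
    - [0,0,-0.4]
    - [-0.2,0.15,-0.5]
    - [-0.4,0.3,-0.4]
    - [-0.2,0.3,-0.05]
    - [0,0,0]
  angular:
    - [0,0,0]
    - [0,0,0]
    - [0,0,0]
    - [-0.01,0,0]
    - [-0.01,0,0]
    - [0,0,0]
    - [0,0,0]
    - [0,0,0]
    - [0,0,0]
  gripper: [22,22,22,22,22,30,40,44,44]

```text
time_s: 7.5
tool_pos: [434.0, -335.3, 233.3]
tcp_rot: [0.027, 0.716, 0.698, 0.018]
contact_force: [-0.8, 0.4, 0.4]
gripper_width: 44.1
```

```bash
python3 - <<'E'
from h import *
c=cap('wrist','w3');cap('top','top3')
p,r,s=tool();print(p,s['gripper_width'],s['contact_force'],np.degrees(np.arctan2(r[1,1],r[0,1])),r[:,2])
E
```

```text
[ 431.61322126 -332.7869811   231.94563753] 43.94906617455799 [-0.18437946  1.30860004  0.08208639] -1.4315079692747257 [ 0.06012187 -0.01023877 -0.99813853]
```

View pics/w3.png

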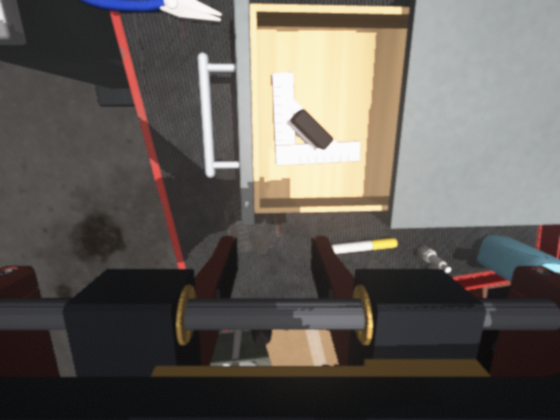

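View pics/top3.png

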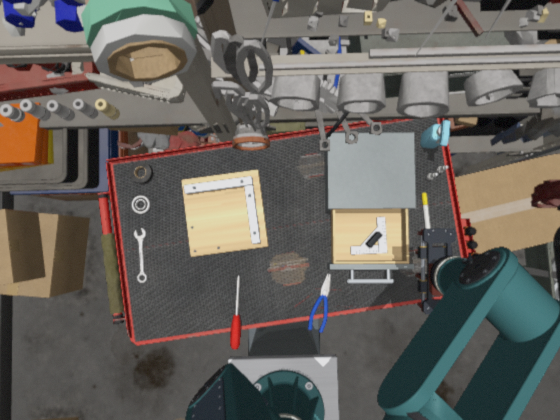

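The drawer is open. In the wrist view the square's outer corner is at (277, 163), with legs up to (283, 73) and right to (360, 152), and the black grip runs (292, 113)–(330, 146). Now to measure it.

```bash
python3 - <<'E'
from h import *
for f,rg in(('w3',(262,375,62,175)),('top3',(345,392,212,258))):
    c=dict(np.load(f'pics/{f}.npz'));P=cloud(c);Z=P[...,2];im=c['pixels'].astype(int)
    m=np.zeros(Z.shape,bool);m[rg[2]:rg[3],rg[0]:rg[1]]=1
    print(f,np.histogram(Z[m],bins=[10,16,20,24,28,32,36,40,50,55,60,65,70,80,90]))
    g=m&(Z>58)&(Z<72); q=P[g]
    r=cv2.minAreaRect(q[:,:2].astype(np.float32)); print('grip',len(q),r,q.mean(0),np.median(q,0))
    dark=m&(im.max(2)<70)&(Z>55); q=P[dark]; 
    if len(q): r=cv2.minAreaRect(q[:,:2].astype(np.float32));print('dark',len(q),r,np.median(q[:,2]))
    w=m&(im.min(2)>185)&(Z>24)&(Z<42); q=P[w]
    r=cv2.minAreaRect(q[:,:2].astype(np.float32));print('legs',len(q),r,np.median(q[:,2]),cv2.boxPoints(r).round(1).tolist())
E
```

```text
w3 (array([   0,   90, 8556,   52, 1986, 1195,    9,   44,   28,   18,  704,
         30,    0,    0]), array([10, 16, 20, 24, 28, 32, 36, 40, 50, 55, 60, 65, 70, 80, 90]))
grip 744 ((487.5663757324219, -268.6545104980469), (17.308828353881836, 49.711429595947266), 45.831233978271484) [ 486.97536152 -268.18170123   63.43922236] [ 486.78129917 -267.93960265   63.54354531]
legs 3110 ((494.18701171875, -259.1012268066406), (116.02595520019531, 124.92938232421875), 0.8263116478919983) 31.7547171570736 [[435.29998779296875, -197.5], [437.1000061035156, -322.3999938964844], [553.0999755859375, -320.70001220703125], [551.2999877929688, -195.8000030517578]]
top3 (array([ 31, 534, 817, 157, 364, 109,   6,  13,   6,  19,  88,   9,   0,
         0]), array([10, 16, 20, 24, 28, 32, 36, 40, 50, 55, 60, 65, 70, 80, 90]))
grip 111 ((491.4947509765625, -267.1954345703125), (17.941465377807617, 49.650054931640625), 45.31487274169922) [ 491.21396578 -266.47786415   62.3165797 ] [ 490.32451463 -266.33735652   62.06796632]
dark 71 ((490.05975341796875, -264.3321533203125), (15.194624900817871, 43.81053161621094), 46.954681396484375) 62.1951933314549
legs 507 ((501.25299072265625, -256.494140625), (103.0751953125, 103.06961822509766), 0.8345961570739746) 30.272830473457816 [[449.0, -205.6999969482422], [450.5, -308.79998779296875], [553.5, -307.29998779296875], [552.0, -204.1999969482422]]
```

```bash
python3 - <<'E'
from h import *
plan([489.5,-268,110],45.8,step=45,dang=8)
E
```

```text
D [[0.11,0.08,0.21],[0.1,0.1,0.21],[0.08,0.11,0.21],[0.07,0.13,0.2],[0.05,0.13,0.2],[0.02,0.14,0.21]] 
A [[0.006,0.004,-0.087],[0.006,0.003,-0.088],[0.006,0.003,-0.087],[0.005,0.004,-0.088],[0.006,0.003,-0.087],[0.005,0.004,-0.088]]
6 end [ 489.7 -268.3  109.8]
```

Emit:
carry_out:
  delta_pos:
    - [0.11,0.08,0.21]
    - [0.1,0.1,0.21]
    - [0.08,0.11,0.21]
    - [0.07,0.13,0.2]
    - [0.05,0.13,0.2]
    - [0.02,0.14,0.2]
    - [0,0,0]
    - [0,0,0]
  angular:
    - [0.006,0.004,-0.087]
    - [0.006,0.003,-0.088]
    - [0.006,0.003,-0.087]
    - [0.005,0.004,-0.088]
    - [0.006,0.003,-0.087]
    - [0.005,0.004,-0.088]
    - [0,0,0]
    - [0,0,0]
  gripper: [44,44,44,44,44,44,44,44]

```text
time_s: 8.6
tool_pos: [473.5, -254.7, 101.3]
tcp_rot: [-0.012, 0.365, 0.931, 0.002]
contact_force: [0.7, 0.1, 0.2]
gripper_width: 44.1
```

```bash
python3 - <<'E'
from h import *
p,r,s=tool();print(p,s['gripper_width'],np.degrees(np.arctan2(r[1,1],r[0,1])),r[:,2])
plan([489.5,-268,60],45.8,step=20,dang=8)
E
```

```text
[ 473.4788547  -254.68161716  101.2993947 ] 44.054982855278766 47.15750178931143 [-0.02127227  0.01250662 -0.99969549]
D [[-0.07,0.0,0.14],[-0.07,0.01,0.13],[-0.07,0.0,0.14]] 
A [[-0.001,-0.005,0.005],[-0.001,-0.005,0.005],[-0.002,-0.005,0.005]]
3 end [ 488.9 -268.    60. ]
```

Emit:
carry_out:
  delta_pos:
    - [-0.07,0,0.1]
    - [-0.07,0.01,0.1]
    - [-0.07,0,0.1]
    - [0,0,0]
    - [0,0,0]
  angular:
    - [-0.001,-0.005,0.005]
    - [-0.001,-0.005,0.005]
    - [-0.002,-0.004,0.005]
    - [0,0,0]
    - [0,0,0]
  gripper: [44,44,44,44,44]

```text
time_s: 9.22
tool_pos: [489.6, -271.0, 70.2]
tcp_rot: [0.001, 0.38, 0.925, 0.0]
contact_force: [0.4, -0.3, -0.2]
gripper_width: 43.7
```

```bash
python3 - <<'E'
from h import *
p,r,s=tool();print(p,s['gripper_width'],np.degrees(np.arctan2(r[1,1],r[0,1])),r[:,2])
plan([489.5,-268,36],45.8,step=20,dang=8,dec=3)
c=cap('wrist','w4')
E
```

```text
[ 489.64908639 -271.02382494   70.22250381] 43.73271536633204 45.39253727780186 [ 2.24989095e-03 -4.70664638e-04 -9.99997358e-01]
D [[0.011,0.01,0.171],[0.012,0.01,0.171]] 
A [[0.0,0.001,-0.002],[0.001,0.0,-0.003]]
2 end [ 489.5 -268.    36. ]
```

View pics/w4.png

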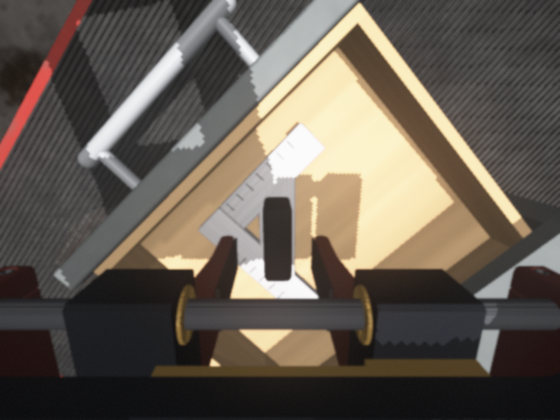

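The grip at (278, 198–280) is centred between the fingertips (≈237 and ≈320, row 240), so I'll descend and close.

Emit:
carry_out:
  delta_pos:
    - [0.01,0.01,0.17]
    - [0.01,0,0.17]
    - [0,0,0]
    - [0,0,0]
  angular:
    - [0,0,-0.002]
    - [0,0,-0.002]
    - [0,0,0]
    - [0,0,0]
  gripper: [44,44,44,44]

```text
time_s: 9.78
tool_pos: [490.1, -269.4, 37.3]
tcp_rot: [0.003, 0.376, 0.926, -0.0]
contact_force: [-0.1, -0.3, 0.3]
gripper_width: 44.2
```

```bash
python3 - <<'E'
from h import *
p,r,s=tool();print(p,s['gripper_width'],s['contact_force'],np.degrees(np.arctan2(r[1,1],r[0,1])),r[:,2])
E
```

```text
[ 490.1293798  -269.38131869   37.34153241] 44.24111613033849 [-0.08646417 -0.29535866  0.27287949] 45.781575705440005 [ 0.00462497 -0.00216953 -0.99998695]
```

Emit:
carry_out:
  delta_pos:
    - [0,0,0]
    - [0,0,0]
    - [0,0,0]
    - [0,0,0]
    - [0,0,0]
  angular:
    - [0,0,0]
    - [0,0,0]
    - [0,0,0]
    - [0,0,0]
    - [0,0,0]
  gripper: [10,10,10,10,10]
  squeeze: 50

```text
time_s: 10.4
tool_pos: [491.1, -270.0, 39.0]
tcp_rot: [0.004, 0.376, 0.926, -0.0]
contact_force: [0.8, 0.5, -0.6]
gripper_width: 17.6
```

Emit:
carry_out:
  delta_pos:
    - [0,0,-0.1]
    - [0,0,-0.2]
    - [0,0,-0.3]
    - [0,0,-0.3]
    - [0,0,-0.3]
    - [0,0,-0.2]
    - [0,0,0]
  angular:
    - [0,0,0]
    - [0,0,0]
    - [0,0,0]
    - [0,0,0]
    - [0,0,0]
    - [0,0,0]
    - [0,0,0]
  gripper: [10,10,10,10,10,10,10]

```text
time_s: 11.28
tool_pos: [488.2, -268.1, 184.7]
tcp_rot: [0.002, 0.376, 0.926, 0.0]
contact_force: [-0.3, 0.3, -3.2]
gripper_width: 17.6
```

```bash
python3 - <<'E'
from h import *
p,r,s=tool();print(p,s['gripper_width'],s['contact_force'],np.degrees(np.arctan2(r[1,1],r[0,1])),r[:,2])
cap('wrist','w5')
E
```

```text
[ 488.1716947  -268.08834809  184.71217517] 17.61615580965598 [-0.27514315  0.32943518 -3.16083888] 45.773050826814234 [ 0.00356892 -0.00131419 -0.99999277]
```

View pics/w5.png

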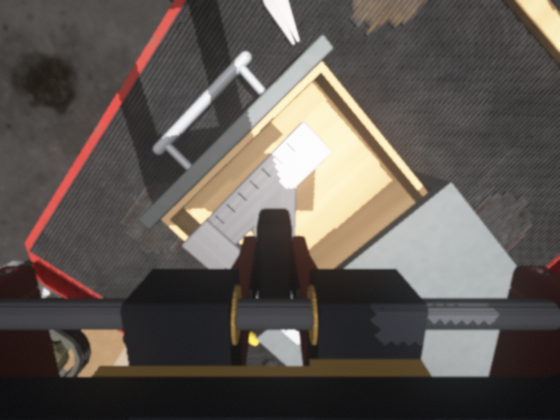

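```bash
python3 - <<'E'
from h import *
plan([590,155,160],141.2,step=40,dang=8)
E
```

```text
D [[0.18,0.31,0.02],[0.14,0.33,0.02],[0.09,0.35,0.02],[0.04,0.36,0.02],[-0.01,0.36,0.02],[-0.06,0.36,0.02],[-0.1,0.35,0.02],[-0.15,0.33,0.02],[-0.2,0.31,0.02],[-0.24,0.27,0.02]] 
A [[-0.0,0.0,-0.088],[-0.0,0.0,-0.088],[-0.0,0.0,-0.088],[-0.0,0.0,-0.088],[-0.0,0.0,-0.089],[-0.0,0.0,-0.088],[-0.0,0.0,-0.089],[-0.0,0.0,-0.088],[-0.0,0.0,-0.089],[-0.0,0.0,-0.088]]
D [[-0.27,0.24,0.02],[-0.3,0.2,0.02]] 
A [[-0.001,0.0,-0.089],[-0.0,0.001,-0.088]]
12 end [589.8 154.5 159.8]
```

Emit:
carry_out:
  delta_pos:
    - [0.18,0.31,0.02]
    - [0.14,0.33,0.02]
    - [0.09,0.35,0.02]
    - [0.04,0.36,0.02]
    - [-0.01,0.36,0.02]
    - [-0.06,0.36,0.02]
    - [-0.1,0.35,0.02]
    - [-0.15,0.33,0.02]
    - [-0.2,0.31,0.02]
    - [-0.24,0.27,0.02]
  angular:
    - [0,0,-0.088]
    - [0,0,-0.088]
    - [0,0,-0.088]
    - [0,0,-0.088]
    - [0,0,-0.089]
    - [0,0,-0.088]
    - [0,0,-0.089]
    - [0,0,-0.088]
    - [0,0,-0.089]
    - [0,0,-0.088]
  gripper: [10,10,10,10,10,10,10,10,10,10]

```text
time_s: 12.58
tool_pos: [559.3, 95.9, 149.9]
tcp_rot: [-0.009, -0.322, 0.947, 0.005]
contact_force: [-0.3, -0.7, -2.5]
gripper_width: 17.7
```

```bash
python3 - <<'E'
from h import *
p,r,s=tool();print(p,s['gripper_width'],s['contact_force'],np.degrees(np.arctan2(r[1,1],r[0,1])),r[:,2])
plan([590,155,110],141.2,step=30,dang=8)
E
```

```text
[559.33674438  95.93882549 149.85622827] 17.703954341501586 [-0.29043595 -0.74423317 -2.49033551] 127.51381447899901 [-0.01999431  0.00401928 -0.99979201]
D [[-0.2,0.09,0.13],[-0.21,0.08,0.13],[-0.22,0.06,0.14]] 
A [[0.004,-0.002,-0.051],[0.003,-0.003,-0.05],[0.004,-0.002,-0.051]]
3 end [590.2 155.5 109.6]
```

Emit:
carry_out:
  delta_pos:
    - [-0.2,0.09,0.13]
    - [-0.2,0.08,0.13]
    - [-0.14,0.04,0.12]
    - [0,0,0]
    - [0,0,0]
  angular:
    - [0.004,-0.002,-0.051]
    - [0.003,-0.003,-0.05]
    - [0.004,-0.002,-0.04]
    - [0,0,0]
    - [0,0,0]
  gripper: [10,10,10,10,10]

```text
time_s: 13.2
tool_pos: [580.6, 151.4, 103.8]
tcp_rot: [-0.006, -0.429, 0.903, 0.001]
contact_force: [-0.4, 0.3, -2.4]
gripper_width: 18.0
```

```bash
python3 - <<'E'
from h import *
p,r,s=tool();print(p,s['gripper_width'],s['contact_force'],np.degrees(np.arctan2(r[1,1],r[0,1])),r[:,2])
plan([595,151,65],141.2,step=25,dang=8)
cap('wrist','w6');cap('top','top6');cap('scene','s6')
E
```

```text
[580.58705333 151.35555099 103.82253289] 17.993859338436472 [-0.36833176  0.26992248 -2.42981022] 140.83326535509437 [-0.01125111 -0.00204427 -0.99993461]
D [[-0.05,-0.06,0.19],[-0.04,-0.06,0.2]] 
A [[0.002,-0.003,-0.002],[0.003,-0.003,-0.002]]
2 end [595.2 150.7  64.7]
```

View pics/w6.png

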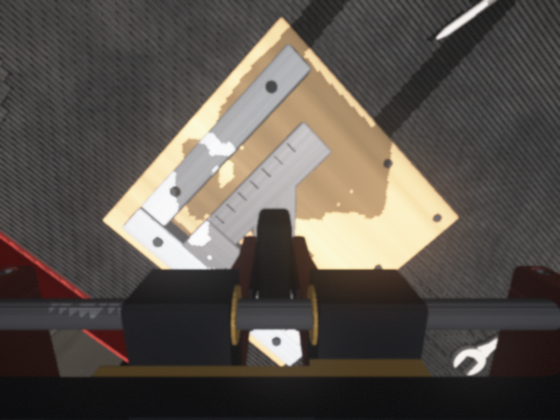

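View pics/top6.png

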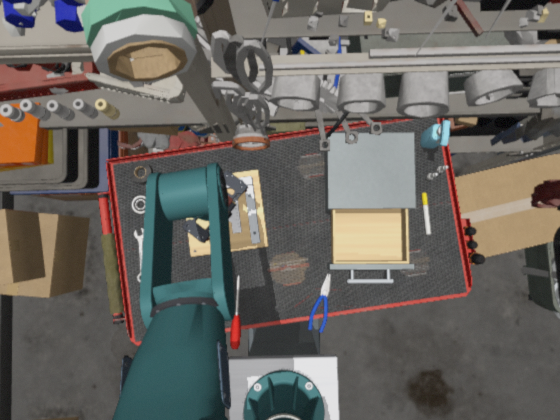

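The wrist view shows the held square's leg (205, 235)–(318, 140) roughly parallel to the side tube (150, 215)–(300, 60), on the inner side. I'll measure both yaws and the gap.

```bash
python3 - <<'E'
from h import *
c=dict(np.load('pics/w6.npz'));P=cloud(c);Z=P[...,2]
m=np.zeros(Z.shape,bool);m[20:262,100:345]=1
print(np.histogram(Z[m],bins=[-5,5,20,28,38,60,75,80,84,88,92,96,100,104,110,130]))
def fit(mm,n):
    q=P[mm]; r=cv2.minAreaRect(q[:,:2].astype(np.float32)); print(n,len(q),r,np.median(q[:,2])); return q
# legs: height 85..102 in region above-left of the gripper
def fl(mm,n,ax):
    q=P[mm]; v=cv2.fitLine(q[:,:2].astype(np.float32),cv2.DIST_HUBER,0,.01,.01).ravel(); 
    print(n,len(q),v,np.degrees(np.arctan(v[1]/v[0])) if ax=='x' else np.degrees(np.arctan(-v[0]/v[1])),q[:,2].mean())
    a=np.radians(6.2);Rm=np.array([[np.cos(a),-np.sin(a)],[np.sin(a),np.cos(a)]]);b=q[:,:2]@Rm;print(np.percentile(b,[1,5,50,95,99],axis=0).round(1))
poly=np.zeros(Z.shape,np.uint8); cv2.fillPoly(poly,[np.array([[225,215],[300,115],[340,150],[285,195],[245,238]])],1)
fl((poly>0)&(Z>75)&(Z<110),'leg-x','x')
poly=np.zeros(Z.shape,np.uint8); cv2.fillPoly(poly,[np.array([[150,195],[280,35],[325,70],[180,225]])],1)
fl((poly>0)&(Z>28)&(Z<42),'side','x')
E
```

```text
(array([21160, 18419,   195,  9203,     1,     0,     0,     0,     1,
          54,   786,  6571,    49,   176,  2128]), array([ -5,   5,  20,  28,  38,  60,  75,  80,  84,  88,  92,  96, 100,
       104, 110, 130]))
leg-x 4538 [9.8671114e-01 1.6248433e-01 5.5093445e+02 1.1850007e+02] 9.351125 97.45228849304158
[[527.5  46.2]
 [529.9  47.8]
 [557.3  58.4]
 [593.8  68.3]
 [597.6  69.4]]
side 6887 [9.94011462e-01 1.09275736e-01 5.60162354e+02 7.62229004e+01] 6.273566 33.80148614364432
[[492.6   3. ]
 [497.9   4.1]
 [562.9  15.3]
 [639.3  26.6]
 [646.7  27.5]]
```

```bash
python3 - <<'E'
from h import *
c=dict(np.load('pics/w6.npz'));P=cloud(c);Z=P[...,2]
m=np.zeros(Z.shape,bool);m[20:262,100:345]=1; q=P[m&(Z>92)&(Z<102)]
a=np.radians(6.2);Rm=np.array([[np.cos(a),-np.sin(a)],[np.sin(a),np.cos(a)]]);b=q[:,:2]@Rm
x=np.arange(530,622,6); e=[np.percentile(b[np.abs(b[:,0]-k)<3,1],2) for k in x]; print(np.c_[x,np.round(e,1)].T)
print('slope deg',np.degrees(np.polyfit(x[1:-2],e[1:-2],1)[0]), 'x range',np.percentile(b[:,0],[.5,99.5]))
p,r,s=tool(); print('tool in board axes',p[:2]@Rm,'corner',np.array([654,99.6])@Rm)
E
```

```text
[[530.  536.  542.  548.  554.  560.  566.  572.  578.  584.  590.  596.
  602.  608.  614.  620. ]
 [ 46.3  46.2  46.1  46.1  46.3  46.3  46.2  46.1  46.   45.9  46.2  46.1
   46.   46.   45.9  45.8]]
slope deg -0.1724194113697989 x range [527.40083321 630.27176865]
tool in board axes [594.15198692  87.53074819] corner [660.93146627  28.38585738]
```

```bash
python3 - <<'E'
from h import *
plan([592,153,34],141.2,step=18,dang=8)
E
```

```text
D [[-0.02,-0.02,0.18],[-0.02,-0.02,0.18],[-0.02,-0.02,0.17],[-0.03,-0.02,0.18]] 
A [[0.001,-0.001,-0.001],[0.001,-0.001,-0.001],[0.001,-0.001,-0.001],[0.001,-0.002,-0.001]]
4 end [592.7 153.   33.5]
```

Emit:
carry_out:
  delta_pos:
    - [-0.02,-0.02,0.18]
    - [-0.02,-0.02,0.18]
    - [-0.02,-0.02,0.16]
    - [-0.02,-0.02,0.06]
    - [0,0,0]
    - [0,0,0]
  angular:
    - [0.001,-0.001,-0.001]
    - [0.001,-0.001,-0.001]
    - [0.001,-0.001,-0.001]
    - [0.001,-0.002,-0.001]
    - [0,0,0]
    - [0,0,0]
  gripper: [10,10,10,10,10,10]

```text
time_s: 14.1
tool_pos: [593.4, 150.8, 43.4]
tcp_rot: [0.001, -0.431, 0.902, -0.0]
contact_force: [0.3, 0.1, -1.9]
gripper_width: 17.7
```

```bash
python3 - <<'E'
from h import *
p,r,s=tool();print(p,s['gripper_width'],s['contact_force'],s['ft_torque'],np.degrees(np.arctan2(r[1,1],r[0,1])),r[:,2])
plan([592,153,30],141.2,step=18,dang=8,dec=3)
E
```

```text
[593.39671296 150.82328342  43.43651179] 17.66800860395596 [ 0.34644694  0.10840697 -1.89528822] [ 0.06579599  0.01880598 -0.00525451] 141.03554759078966 [ 2.32297095e-03  6.63835451e-04 -9.99997082e-01]
D [[-0.008,0.025,0.134]] 
A [[-0.001,0.001,-0.002]]
1 end [592. 153.  30.]
```

Emit:
carry_out:
  delta_pos:
    - [0,0,0.06]
    - [0,0,0.05]
    - [0,0,0.03]
    - [0,0,0.02]
    - [0,0,0]
  angular:
    - [0,0,-0.001]
    - [0,0,0]
    - [0,0,0]
    - [0,0,0]
    - [0,0,0]
  gripper: [10,10,10,10,10]

```text
time_s: 14.72
tool_pos: [594.6, 151.1, 29.4]
tcp_rot: [0.003, -0.432, 0.902, -0.001]
contact_force: [0.7, -0.7, -2.9]
gripper_width: 17.9
```

```bash
python3 - <<'E'
from h import *
p,r,s=tool();print(p,s['gripper_width'],s['contact_force'],s['ft_torque'],np.degrees(np.arctan2(r[1,1],r[0,1])),r[:,2])
E
```

```text
[594.63621471 151.05587772  29.41022148] 17.89557356327489 [ 0.68582227 -0.6541174  -2.87596164] [0.11902844 0.05678461 0.01368907] 141.13436046722015 [ 0.0054028   0.0011142  -0.99998478]
```

Emit:
carry_out:
  delta_pos:
    - [0,0,0.02]
    - [0,0,0.01]
    - [0,0,0]
  angular:
    - [-0.002,0.003,-0.001]
    - [0,0,0]
    - [0,0,0]
  gripper: [10,10,10]

```text
time_s: 15.1
tool_pos: [595.8, 151.3, 29.3]
tcp_rot: [0.001, -0.432, 0.902, -0.001]
contact_force: [-0.7, -0.4, -2.7]
gripper_width: 17.4
```

```bash
python3 - <<'E'
from h import *
p,r,s=tool();print(p,s['gripper_width'],s['contact_force'],s['ft_torque'],np.degrees(np.arctan2(r[1,1],r[0,1])),r[:,2])
E
```

```text
[595.79129785 151.28546258  29.32128076] 17.42918007288723 [-0.70022375 -0.38865523 -2.67649617] [ 0.09936824  0.05287527 -0.02951081] 141.2311160050414 [ 2.38710881e-03 -1.17874177e-04 -9.99997144e-01]
```

Emit:
carry_out:
  delta_pos:
    - [0,0,0.03]
    - [0,0,0.02]
  angular:
    - [0,0,0]
    - [0,0,0]
  gripper: [10,10]

```text
time_s: 15.35
tool_pos: [596.1, 151.2, 28.9]
tcp_rot: [0.001, -0.432, 0.902, -0.001]
contact_force: [-6.5, -2.0, 16.9]
gripper_width: 18.2
```

```bash
python3 - <<'E'
from h import *
p,r,s=tool();print(p,s['gripper_width'],s['contact_force'],s['ft_torque'],np.degrees(np.arctan2(r[1,1],r[0,1])),r[:,2])
E
```

```text
[596.10009588 151.23627773  28.88350223] 18.15840158912728 [-6.46743966 -2.00747453 16.88814311] [ 0.26763496  1.03833024 -0.03689764] 141.24181102719908 [ 3.37586041e-03 -1.84920250e-04 -9.99994285e-01]
```

Emit:
carry_out:
  delta_pos:
    - [0,-0.04,0]
    - [0,-0.05,0.005]
    - [0,-0.05,0.005]
    - [0,-0.04,0.005]
    - [0,0,0]
  angular:
    - [0,0,0]
    - [0,0,0]
    - [0,0,0]
    - [0,0,0]
    - [0,0,0]
  gripper: [10,10,10,10,10]
  squeeze: 60

```text
time_s: 15.98
tool_pos: [611.5, 140.8, 28.9]
tcp_rot: [0.002, -0.432, 0.902, 0.0]
contact_force: [-1.6, 0.7, 3.5]
gripper_width: 17.6
```

```bash
cat >> h.py <<'E'
def rep():
    p,r,s=tool();a=np.radians(6.2);Rm=np.array([[np.cos(a),-np.sin(a)],[np.sin(a),np.cos(a)]])
    F=np.array(s['contact_force']);print('t',s['time_s'],'p',p.round(1),'board',(p[:2]@Rm).round(1),'w',round(s['gripper_width'],1),'Fboard',(F[:2]@Rm).round(1),'Fz',F[2].round(1),'M',np.array(s['ft_torque']).round(2),'hd',np.degrees(np.arctan2(r[1,1],r[0,1])).round(2),'z',r[:2,2].round(4))
E
python3 -c "
from h import *
rep()"
```

```text
t 15.975 p [611.5 140.8  28.9] board [623.2  73.9] w 17.6 Fboard [-1.6  0.8] Fz 3.5 M [0.22 0.36 0.1 ] hd 141.19 z [0.0041 0.0023]
```

Emit:
carry_out:
  delta_pos:
    - [0,-0.03,0.005]
    - [0,-0.03,0.005]
    - [0,-0.03,0.005]
  angular:
    - [0,0,0]
    - [0,0,0]
    - [0,0,0]
  gripper: [10,10,10]

```text
time_s: 16.35
tool_pos: [611.8, 140.1, 29.3]
tcp_rot: [-0.002, -0.432, 0.902, 0.006]
contact_force: [-9.7, 8.4, 15.9]
gripper_width: 17.5
```

```bash
python3 -c "
from h import *
rep();cap('wrist','w7')"
```

```text
t 16.35 p [611.8 140.1  29.3] board [623.4  73.2] w 17.5 Fboard [-8.7  9.4] Fz 15.9 M [1.07 1.27 0.28] hd 141.15 z [-0.0082  0.0092]
```

View pics/w7.png

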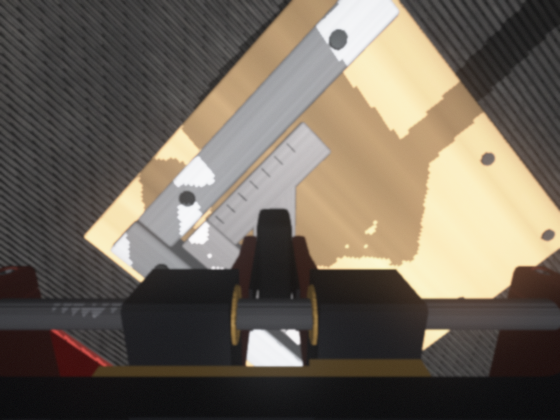

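```bash
python3 - <<'E'
from h import *
c=dict(np.load('pics/w7.npz'));P=cloud(c);Z=P[...,2]
a=np.radians(6.2);Rm=np.array([[np.cos(a),-np.sin(a)],[np.sin(a),np.cos(a)]]);B=P.copy();B[...,:2]=P[...,:2]@Rm
poly=np.zeros(Z.shape,np.uint8); cv2.fillPoly(poly,[np.array([[100,240],[340,0],[400,20],[300,190],[240,250],[150,265]])],1)
q=B[poly>0]
for x in range(560,665,10):
    s=q[np.abs(q[:,0]-x)<2]; o=[]
    for y in np.arange(0,80,3):
        t=s[np.abs(s[:,1]-y)<1.5]; o.append('%3d'%np.median(t[:,2]) if len(t)>2 else ' --')
    print(x,' '.join(o))
im=cv2.resize(c['pixels'][100:270,90:350,::-1],None,fx=3,fy=3,interpolation=cv2.INTER_CUBIC);cv2.imwrite('pics/z7.png',im)
E
```

```text
560  11  33  33  33  33  33  33  33  33  33  12  22  22  22  22  22  22  22  --  --  --  --  --  --  --  --  --
570  11  33  33  33  33  33  33  33  33  33  12  22  22  22  22  22  22  22  22  --  --  --  --  --  --  --  --
580  11  33  33  33  34  33  33  33  33  33  12  22  22  22  22  22  22  22  22  11  11  --  --  --  --  --  --
590  11  33  34  33  33  33  33  33  33  33  12  22  22  22  22  22  22  22  22  22  12  --  --  --  --  --  --
600  11  33  33  33  33  33  33  33  33  33  11  22  22  22  22  22  22  22  22  22  --  --  --  --  --  --  --
610  11  33  33  33  33  33  34  33  33  33  11  22  22  21  22  22  22  48  --  --  --  --  --  --  --  --  --
620  12  33  33  33  33  34  33  33  34  33  12  21  22  22  22  22  22  22  22  22  --  --  --  --  --  --  --
630  11  33  33  33  35  36  36  33  33  33  12  21  22  21  21  21  22  21  22  12  11  --  --  --  --  --  --
640  11  33  33  33  33  33  33  33  33  33  11  21  21  21  21  21  21  22  22  21  18  --  --  --  --  --  --
650  11  33  33  33  33  33  33  33  33  33  11  21  21  21  21  21  21  21  --  --  --  --  --  --  --  --  --
660  11  32  33  33  33  33  33  33  33  31  19  22  22  21  21  21  --  --  --  --  --  --  --  --  --  --  --
```

View pics/z7.png

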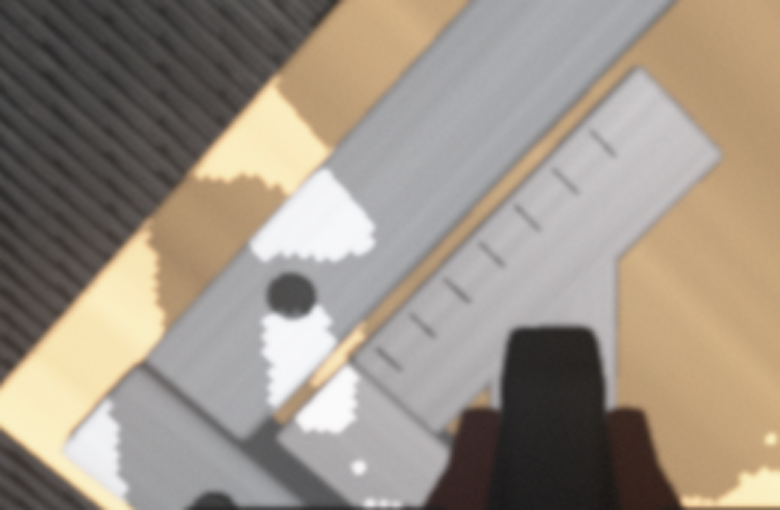

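The side leg lies parallel to the side tube with about 3 mm still open (board y 28.5 to 31.5), and the far tube seems touched. I'll slide it mainly along board −y.

```bash
cat >> h.py <<'E'
def bmove(dx,dy,dz,hd=141.2):
    p,r,s=tool();a=np.radians(6.2);Rm=np.array([[np.cos(a),-np.sin(a)],[np.sin(a),np.cos(a)]])
    plan(np.r_[p[:2]+Rm@[dx,dy],p[2]+dz],hd,step=100,dang=60,dec=3)
E
python3 -c "
from h import *
rep();bmove(0,-4,0)"
```

```text
t 16.4 p [611.9 140.1  29.3] board [623.4  73.2] w 17.5 Fboard [-10.1   8.5] Fz 16.0 M [1.14 1.25 0.23] hd 141.14 z [-0.0084  0.0093]
D [[0.028,-0.028,-0.0]] 
A [[0.008,0.001,-0.001]]
1 end [612.3 136.1  29.3]
```

Emit:
carry_out:
  delta_pos:
    - [0.01,-0.01,-0.003]
    - [0.02,-0.015,0]
    - [0.02,-0.015,0]
    - [0.02,-0.015,0]
  angular:
    - [0.008,0.001,-0.001]
    - [0,0,0]
    - [0,0,0]
    - [0,0,0]
  gripper: [10,10,10,10]

```text
time_s: 16.9
tool_pos: [611.8, 136.3, 29.2]
tcp_rot: [0.002, -0.431, 0.902, 0.004]
contact_force: [-2.8, 12.8, 4.8]
gripper_width: 17.7
```

```bash
python3 -c "
from h import *
rep();bmove(0,-4,0)"
```

```text
t 16.9 p [611.8 136.3  29.2] board [623.   69.5] w 17.7 Fboard [-1.4 13.1] Fz 4.8 M [2.3  0.44 0.06] hd 141.06 z [0.0004 0.0089]
D [[0.028,-0.028,-0.0]] 
A [[0.003,0.005,-0.002]]
1 end [612.3 132.4  29.2]
```

Emit:
carry_out:
  delta_pos:
    - [-0.01,-0.02,0]
    - [0,-0.03,0.003]
    - [0,-0.03,0.003]
    - [0,-0.03,0.003]
  angular:
    - [0.003,0.005,-0.001]
    - [0,0,0]
    - [0,0,0]
    - [0,0,0]
  gripper: [10,10,10,10]

```text
time_s: 17.4
tool_pos: [612.3, 136.5, 29.7]
tcp_rot: [-0.006, -0.43, 0.903, 0.008]
contact_force: [-9.2, 9.2, 12.3]
gripper_width: 17.5
```

```bash
python3 -c "
from h import *
rep();cap('wrist','w8');bmove(0,-4,0)
c=dict(np.load('pics/w8.npz'));P=cloud(c);Z=P[...,2]
cv2.imwrite('pics/z8.png',cv2.resize(c['pixels'][100:270,90:350,::-1],None,fx=3,fy=3,interpolation=cv2.INTER_CUBIC))
a=np.radians(6.2);Rm=np.array([[np.cos(a),-np.sin(a)],[np.sin(a),np.cos(a)]]);B=P.copy();B[...,:2]=P[...,:2]@Rm
q=B[:262,90:350].reshape(-1,3)
for x in range(560,665,10):
    s=q[np.abs(q[:,0]-x)<2]; print(x,' '.join('%3d'%np.median(t[:,2]) if len(t)>2 else '--' for t in [s[np.abs(s[:,1]-y)<1] for y in range(20,42,2)]))
"
```

```text
t 17.4 p [612.3 136.5  29.7] board [623.5  69.6] w 17.5 Fboard [-8.1 10.2] Fz 12.3 M [1.47 1.12 0.12] hd 140.94 z [-0.0174  0.01  ]
D [[0.028,-0.028,-0.0]] 
A [[0.013,-0.002,-0.003]]
1 end [612.7 132.5  29.6]
560  33  33  33  34  31  23  23  23  23  23  23
570  34  33  33  33  23  23  23  23  23  23  23
580  33  34  33  33  31  23  23  23  23  23  23
590  33  34  33  33  23  23  22  22  23  23  23
600  33  33  33  33  22  22  22  22  22  22  22
610  34  33  33  33  31  22  22  22  22  22  22
620  33  33  33  33  22  22  22  22  22  22  22
630  33  33  33  33  22  22  22  22  22  21  22
640  33  33  33  33  23  22  21  22  21  22  22
650  33  33  33  33  27  21  21  22  21  21  21
660  33  33  33  32  26  22  22  22  22  21  21
```

View pics/z8.png

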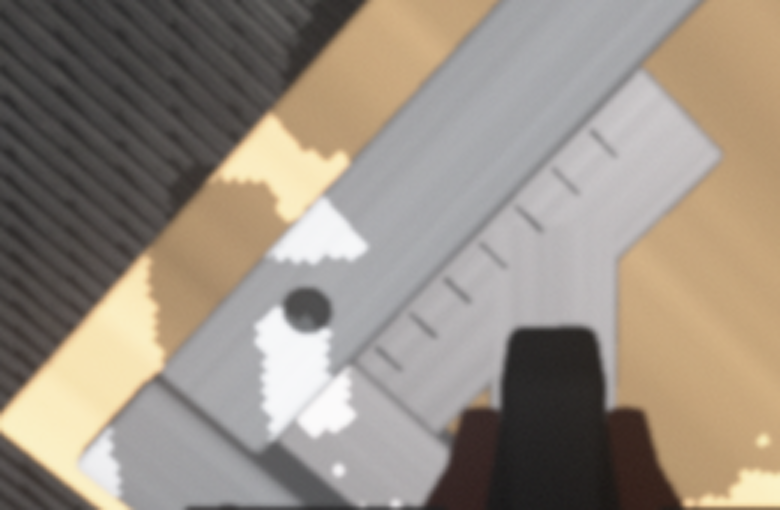

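The side gap is closed, but pressing has tipped the tool about 1° (leg tops read 21–23 mm). I'll press again with tilt compensation and more downward force.

Emit:
carry_out:
  delta_pos:
    - [0,-0.01,0.01]
    - [0,-0.03,0.015]
    - [0,-0.03,0.015]
    - [0,-0.03,0.015]
  angular:
    - [0.013,-0.002,-0.002]
    - [0.012,0,0]
    - [0.012,0,0]
    - [0.012,0,0]
  gripper: [10,10,10,10]

```text
time_s: 17.95
tool_pos: [611.8, 136.6, 29.5]
tcp_rot: [0.008, -0.429, 0.903, -0.018]
contact_force: [-12.2, 9.2, 25.0]
gripper_width: 17.4
```

```bash
python3 -c "
from h import *
rep();bmove(0,-4,0)"
```

```text
t 17.95 p [611.8 136.6  29.5] board [623.   69.7] w 17.4 Fboard [-11.2  10.5] Fz 25.0 M [2.63 2.83 0.23] hd 140.77 z [ 0.0302 -0.0252]
D [[0.028,-0.028,0.001]] 
A [[-0.025,-0.0,-0.005]]
1 end [612.2 132.7  29.6]
```

Emit:
carry_out:
  delta_pos:
    - [0,0,0]
    - [0,-0.01,0]
  angular:
    - [-0.022,0,-0.004]
    - [-0.004,0,0]
  gripper: [10,10]

```text
time_s: 18.2
tool_pos: [611.9, 136.7, 29.8]
tcp_rot: [-0.001, -0.432, 0.902, 0.001]
contact_force: [-1.4, 3.3, -0.4]
gripper_width: 17.9
```

```bash
python3 -c "
from h import *
rep();bmove(0,-4,0)"
```

```text
t 18.2 p [611.9 136.7  29.8] board [623.1  69.8] w 17.9 Fboard [-1.1  3.5] Fz -0.4 M [ 0.74  0.3  -0.04] hd 141.15 z [-0.0027  0.0019]
D [[0.028,-0.028,-0.0]] 
A [[0.002,-0.0,-0.001]]
1 end [612.3 132.7  29.8]
```

Emit:
carry_out:
  delta_pos:
    - [0,-0.02,0.02]
    - [-0.005,-0.03,0.02]
  angular:
    - [0.003,0,0]
    - [0.004,0,0]
  gripper: [10,10]

```text
time_s: 18.45
tool_pos: [611.9, 136.4, 28.8]
tcp_rot: [-0.001, -0.43, 0.903, -0.0]
contact_force: [-18.2, 8.1, 36.8]
gripper_width: 17.6
```

```bash
python3 -c "
from h import *
rep();bmove(0,-4,0)"
```

```text
t 18.45 p [611.9 136.4  28.8] board [623.1  69.5] w 17.6 Fboard [-17.2  10. ] Fz 36.8 M [1.97 2.64 0.14] hd 140.96 z [-0.0017 -0.0008]
D [[0.028,-0.028,0.0]] 
A [[0.001,-0.001,-0.003]]
1 end [612.3 132.5  28.8]
```

Emit:
carry_out:
  delta_pos:
    - [0.005,-0.04,0.008]
    - [0.005,-0.04,0.008]
  angular:
    - [0.003,0,-0.001]
    - [0.005,0,0]
  gripper: [10,10]

```text
time_s: 18.7
tool_pos: [611.9, 136.4, 28.9]
tcp_rot: [-0.0, -0.429, 0.903, -0.0]
contact_force: [-11.5, 13.7, 15.8]
gripper_width: 17.4
```

```bash
python3 -c "
from h import *
rep();bmove(0,-4,0)
cap('wrist','w9');cap('top','top9');cap('scene','s9')
rep()
c=dict(np.load('pics/w9.npz'));P=cloud(c);Z=P[...,2]
cv2.imwrite('pics/z9.png',cv2.resize(c['pixels'][100:270,90:350,::-1],None,fx=3,fy=3,interpolation=cv2.INTER_CUBIC))
a=np.radians(6.2);Rm=np.array([[np.cos(a),-np.sin(a)],[np.sin(a),np.cos(a)]]);B=P.copy();B[...,:2]=P[...,:2]@Rm
q=B[:262,90:350].reshape(-1,3)
for x in range(560,665,10):
    s=q[np.abs(q[:,0]-x)<2]; print(x,' '.join('%4.1f'%np.median(t[:,2]) if len(t)>2 else '--' for t in [s[np.abs(s[:,1]-y)<1] for y in range(20,50,3)]))
print()
for y in range(30,60,5):
    s=q[np.abs(q[:,1]-y)<2]; print(y,' '.join('%4.1f'%np.median(t[:,2]) if len(t)>2 else '--' for t in [s[np.abs(s[:,0]-x)<.7] for x in np.arange(654,674,1.5)]))
"
```

```text
t 18.7 p [611.9 136.4  28.9] board [623.1  69.5] w 17.4 Fboard [-10.   14.9] Fz 15.8 M [2.85 1.75 0.27] hd 140.85 z [-0.0003 -0.0003]
D [[0.028,-0.028,0.0]] 
A [[0.0,-0.0,-0.004]]
1 end [612.3 132.4  28.9]
t 18.85 p [611.9 136.4  28.9] board [623.1  69.5] w 17.6 Fboard [-9.7 15. ] Fz 16.8 M [2.83 1.7  0.23] hd 140.87 z [-0.0002 -0.0004]
560 33.7 33.8 34.0 21.9 22.2 21.8 22.0 22.1 22.0 21.6
570 190.8 34.1 33.7 21.5 21.8 21.9 21.7 22.1 21.7 21.9
580 33.7 33.8 33.8 21.9 21.8 22.0 21.8 21.7 21.7 21.9
590 34.1 33.5 33.7 21.6 21.8 22.0 22.2 22.2 22.2 21.9
600 33.8 33.7 33.5 21.7 22.0 22.1 21.8 21.8 21.8 21.9
610 33.8 33.7 33.7 21.6 21.8 21.9 21.9 21.7 21.5 46.7
620 33.8 33.8 33.8 21.9 21.8 21.9 22.0 21.7 21.9 22.0
630 33.8 34.1 33.6 21.7 22.0 21.6 21.6 21.9 21.9 21.8
640 33.9 33.7 33.5 21.6 22.0 21.7 21.5 22.0 21.8 21.7
650 33.9 33.8 33.5 21.8 21.6 22.0 21.6 21.9 21.8 22.2
660 33.7 33.0 33.5 22.1 22.8 22.0 22.2 21.9 21.4 --

30 21.9 21.7 21.6 21.8 21.7 26.9 32.7 34.0 33.8 -- -- -- -- --
35 21.6 21.9 21.9 21.8 21.8 25.8 26.7 -- -- -- -- -- -- --
40 21.9 21.8 21.9 22.0 21.9 21.9 20.6 -- -- -- -- -- -- --
45 21.8 21.7 21.4 21.5 -- -- -- -- -- -- -- -- -- --
50 21.5 -- -- -- -- -- -- -- -- -- -- -- -- --
55 -- -- -- -- -- -- -- -- -- -- -- -- -- --
```

View pics/z9.png

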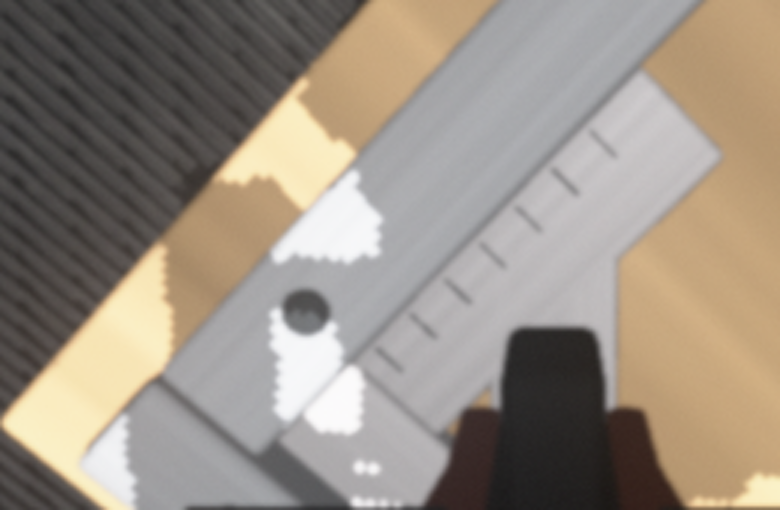

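View pics/s9.png

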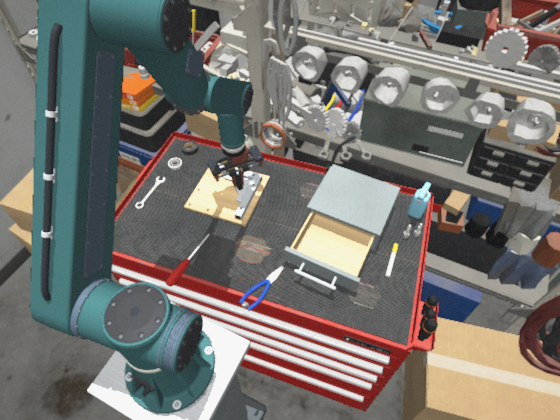

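View pics/top9.png

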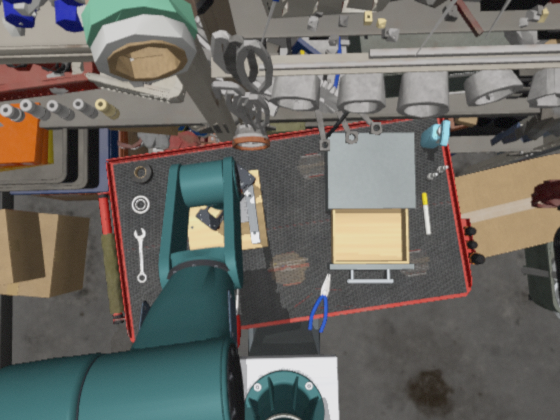

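The square is flat (leg top 21.8 mm everywhere against 22 expected), with the side leg flush over its length and the far edge meeting the tube at board x ≈ 661. I'll press a bit more firmly and check that it holds.

Emit:
carry_out:
  delta_pos:
    - [-0.005,-0.05,0.008]
    - [-0.008,-0.06,0.008]
  angular:
    - [0.005,0,0]
    - [0.007,0,0]
  gripper: [10,10]

```text
time_s: 19.1
tool_pos: [612.0, 136.3, 28.9]
tcp_rot: [-0.001, -0.428, 0.904, -0.002]
contact_force: [-19.0, 14.2, 23.8]
gripper_width: 17.3
```

```bash
python3 -c "
from h import *
rep()
cap('wrist','w10');cap('wrist','w11');cap('wrist','w12');cap('wrist','w13');rep()
c=dict(np.load('pics/w13.npz'));P=cloud(c);Z=P[...,2]
a=np.radians(6.2);Rm=np.array([[np.cos(a),-np.sin(a)],[np.sin(a),np.cos(a)]]);B=P.copy();B[...,:2]=P[...,:2]@Rm
q=B[:262,90:350].reshape(-1,3)
for x in range(560,665,20):
    s=q[np.abs(q[:,0]-x)<2]; print(x,' '.join('%4.1f'%np.median(t[:,2]) if len(t)>2 else '--' for t in [s[np.abs(s[:,1]-y)<.7] for y in np.arange(24,46,1.5)]))
"
```

```text
t 19.1 p [612.  136.3  28.9] board [623.1  69.4] w 17.3 Fboard [-17.4  16.2] Fz 23.8 M [3.35 2.93 0.37] hd 140.72 z [-0.0011 -0.0045]
t 19.3 p [611.9 136.3  28.9] board [623.1  69.4] w 17.5 Fboard [-15.9  14. ] Fz 22.7 M [3.16 2.67 0.25] hd 140.73 z [-0.001  -0.0046]
560 34.0 33.8 33.5 22.1 21.7 21.9 21.8 22.2 21.8 22.2 21.4 22.1 21.9 22.0 21.8
580 33.8 33.9 33.0 21.2 21.9 21.6 21.8 22.3 21.7 21.7 21.8 21.9 21.8 22.1 21.7
600 33.9 34.0 32.9 21.3 21.9 22.1 21.5 21.7 22.3 22.1 21.7 21.8 21.8 22.1 22.0
620 33.8 34.1 33.2 21.5 21.7 21.7 21.8 22.2 22.0 21.9 21.8 21.7 21.8 21.7 22.2
640 33.6 33.8 33.1 21.6 21.7 21.9 21.8 21.8 21.5 22.4 21.9 22.0 22.0 22.1 22.0
660 33.3 33.1 32.0 25.3 22.3 22.5 22.9 23.1 22.1 22.0 22.2 21.9 21.7 21.6 --
```

View pics/w13.png

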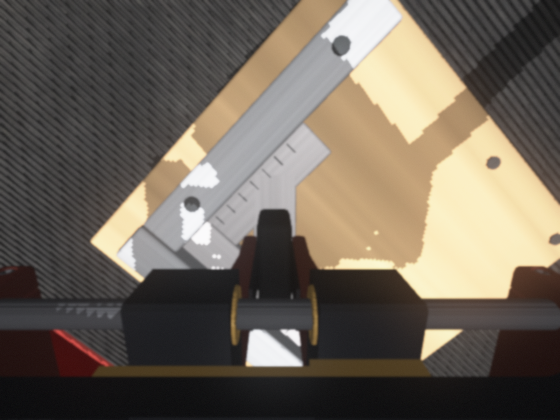

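```bash
python3 -c "
from h import *
c=dict(np.load('pics/top9.npz')); f=210/np.tan(np.radians(c['vertical_fov'])/2); rr=R.from_quat(np.roll(c['rotation'],-1)).as_matrix()
im=c['pixels'].astype(int).sum(2); 
c0=dict(np.load('pics/top0.npz'));i0=c0['pixels'].astype(int).sum(2)
for i,rg in((i0,(219,236)),(im,(273,292))):
  col=i[rg[0]:rg[1],355:385].mean(1); v=rg[0]+np.argmax(col); d=rr@np.array([(369.5-c['cx'])/f,(v-c['cy'])/f,1]); print(v,(c['eye']+d*(56-c['eye'][2])/d[2]).round(1))
rep(); print(workorder.finish_job()); rep()"
```

```text
226 [ 527.1 -256.7   56. ]
281 [ 372.8 -251.1   56. ]
t 19.3 p [611.9 136.3  28.9] board [623.1  69.4] w 17.5 Fboard [-15.9  14. ] Fz 22.7 M [3.16 2.67 0.25] hd 140.73 z [-0.001  -0.0046]
the job is handed in; nothing more can be done
None
the job is handed in; nothing more can be done
```

The job is done and handed in at 19.3 s. The drawer is fully open, and the square lies flat in the corner between the tubes, still gripped and pressed against both.

- **Drawer:** its handle moved about 153–154 mm, measured by both the tool and the top camera, against 153 mm fully open.
- **Fit:** the leg tops read about 22 mm along the side leg, as expected for lying flat. That leg is flush with the side tube.
- **Far tube:** the gripper hides most of that leg. I rely on the edge near the corner meeting the tube, and on the position holding within 0.5 mm as the push rose from 8 to 17 N.
- **Last forces:** about 16 N against the far tube, 14 N against the side tube and 23 N downward. The grip was 60 N at an opening of 17.5 mm.
- **Tools lying about:** I touched none of them, and they look unmoved in the last pictures.

**What needed mending:**
- The first push stopped with about 3 mm open at the side tube, so I slid the square over to close it.
- Pressing tipped the tool about 1°, and my correction overshot to about 2° the other way. I levelled it and pressed again, ending within 0.3°.
- The tool's heading is about 0.5° off what I aimed for. The side leg shows no matching gap, so I think it is give in the grip.

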